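Clamp the tilted drill table and check its slope with the digital level

TASK

The tilting drill table has been set to its slope but its clamp screw is still loose: turn the key that stands in the screw clockwise until it stops, and leave the key standing there. Then take the pocket level and hold it flush on the sloped plate for the reading: its whole base lying on the middle of the plate, its length running straight up the slope, pressed lightly. The plate is bare aluminium, so finish while still gripping the level and pressing it there; do not shift the slope or knock the other things about.

Things in the scene. Friction and masses are not known exactly. Their poses are not given: they have to be found in the camera images.
- tilt_base: Tilting drill table, fixed to the bench: dark stained wooden frame 200 x 325 mm and 30 mm high on rubber feet, with a black steel clamp block (top 107 mm above the bench, 76 mm long, 26 mm wide) at each side, 140 mm left and right of the middle. Origin on the bench under its middle; x points away from the robot (uphill) at yaw 0, y left, z up. The pivot axis runs along y, 88 mm above the origin.
- tilt_plate: The bare aluminium plate of that table, 160 mm along the slope (x), 200 mm wide (y), 8 mm thick. Origin on the pivot axis at mid width; z is the normal of the plate, x points straight up the slope, y along the pivot. The flat top face lies 12 mm above the origin along z. It slopes up away from the robot by 14 to 31 degrees, and the pivot is so stiff that 20 N on the plate does not move it.
- plate_low_edge (a point): Middle of the low edge of the plate's top face (axes as the plate)
- clamp_screw (a joint): Turn of the clamp screw, rad: 0 loose (start), grows clockwise seen from above, hard stop (tight) at 0.95. Steel head 29 mm across and 13 mm high, upright on the near end of the left clamp block. It turns with about 0.05 N m and stays where it is left
- screw_socket (a point): Centre of the mouth of the screw's square socket (11 mm wide, 12 mm deep), on the top of the screw head, 34 mm nearer and 140 mm left of the table's middle, 120 mm above the bench; z up along the screw
- key: Loose steel T key standing in the screw's socket, 0.11 kg, 50 mm high, 0.1 rad of play. Origin at the centre of its foot, on the socket's floor, 12 mm below the mouth; z up along the shank. The cross bar, 66 mm long (x), 12 mm wide (y), 12 mm high, has its centre 42 mm above the origin. A round hub 17 mm across, 34 to 50 mm above the origin, surrounds its middle: 17 mm wide to grip
- level: Pocket digital level with an aluminium body, standing on its base on the bench to the left or right of the table: 120 mm long (x), 24 mm thick (y), 45 mm high (z), 0.17 to 0.33 kg, with a small display and a vial on its sides. Origin at the centre of its flat base, z up out of its top edge. It may lie either way round on the slope
- tape_roll: Bystander: roll of tape lying flat, 90 mm across, 24 mm high; origin under its centre. It and the level swap sides
- offcut: Bystander: wooden off-cut 85 x 50 x 30 mm; origin under its centre
- screw_jar: Bystander: glass jar, 56 mm across, 72 mm high; origin under its centre
- sanding_block: Bystander: cork sanding block 80 x 45 x 33 mm; origin under its centre
- caliper: Bystander: steel caliper lying flat, about 150 x 65 mm and 11 mm high; origin near the middle of its beam
Mind the look-alikes: they are no part of the job. Several things have the shape of the level; the one meant has the colours described above. Several things have the shape of the key; the one meant has the colours described above.

How it is judged (in metres and radians):
On the way, in this order (a step that is already met when the one before it is completed fails the run):
1. the clamp screw is turned clockwise to its stop (over 0.85 rad) with the key in the gripper (value of joint clamp_screw above 0.85 rad and contact force between the fingers and key above 0.5 N and distance between key and screw_socket below 0.017 m), for 0.1 s.
2. the level is lifted off the bench in the gripper (height (world z) of level above 0.04 m and contact force between the fingers and level above 1 N), for 0.2 s.
At the end, for the whole second after the job is handed in: Level still gripped, at rest, base on the plate (2 degrees, 2 mm), length within 0.1 rad of straight upslope, centre within 20 mm (along) and 50 mm (across) of the plate's, pressed with 1.5 to 30 N; slope unmoved (3 mm); screw over 0.82 rad, key standing in it (0.25 rad) (value of joint clamp_screw above 0.82 rad and distance between key and screw_socket below 0.017 m and angle between key's own z axis and vertical below 0.25 rad and angle between the z axis of level and the z axis of tilt_plate, either way round below 0.035 rad and angle between the x axis of level and the x axis of tilt_plate, either way round below 0.1 rad and z of level in the frame of tilt_plate between 0.0095 and 0.014 m and x of level in the frame of tilt_plate between -0.02 and 0.02 m and y of level in the frame of tilt_plate between -0.05 and 0.05 m and contact force between level and tilt_plate between 1.5 and 30 N and contact force between the fingers and level above 1 N and linear speed of level below 0.01 m/s and distance of plate_low_edge from where it was at the start of the episode below 0.003 m); the arm keeps its last pose, push and grip.
It fails at once if the level is pressed hard on the plate (over 60 N) (contact force between level and tilt_plate above 60 N).
It fails at once if the slope of the plate is shifted (its edge by over 5 mm) (distance of plate_low_edge from where it was at the start of the episode above 0.005 m).
It fails at once if a bystander is knocked over 30 mm away (distance of any of tape_roll, offcut, screw_jar, sanding_block, caliper from where it was at the start of the episode above 0.03 m).
It also fails if it takes over 53 s, if anything falls off the work surface, if the arm or the gripper's body presses on something with over 40 N, if the wrist force passes 120 N, or if a joint passes its speed limit or range.

ROBOT

A 6-joint arm with a two-finger parallel gripper is mounted at the origin on the work surface. World frame = base frame: x ahead of the robot, y to its left, z up, the work surface at z = 0. Lengths are in m, angles in degrees, forces in N, time in s.
With the tool pointing down it reaches from about 0.325 to 1 m from the base axis. Payload 5.1 kg.
Tool frame: the origin (TCP) lies at the very end of the fingers, on their centre line; the grasp point (between the pads) lies 19 mm behind it (ctrl.tcp_to_grasp is the z of the grasp point in the tool frame, in m); z points along the fingers, y is the line along which they close (so a half turn about z gives the same grasp; the last joint's range is limited). The gripper opens to 85 mm and grips with 20 to 120 N. Pads are 22 mm wide; open, the fingers measure 114 mm over their backs; the gripper's body (76 mm by 85 mm) begins 54 mm behind the grasp point. The pads swing forward as they close: fully open they stand 13 mm farther back than shut.
Start: joints at [-71.941, 7.093, 94.555, -0, 78.352, -4.733], TCP at [0.252, -0.599, 0.231] pointing down, gripper open.
Joint ranges: [-149.61, 149.61], [-58.7, 133.49], [1.44, 155.28], [-77.14, 257.14], [18.33, 153.61], [-166.67, 166.67]. Speed limits (degrees/s): [147.25, 147.25, 180, 180, 180, 180].

INTERFACE

Orientations are given as [roll, pitch, yaw] about the fixed x, y, z axes, in that order (R = Rz(yaw) Ry(pitch) Rx(roll)).
In Python, from workcell import ctrl gives the robot as it stands.
- The arm moves only by the shell command python3 -m crank 'ROWS' [OPENING] [FORCE]. ROWS is JSON, a list of rows, each an object with "xyz": the shift along the tool's x, y, z in cm, a list of three; "rotation": the turn, a rotation vector about the tool's x, y, z in rad, a list of three. In form: [{"xyz": [tx, ty, tz], "rotation": [wx, wy, wz]}, ...]. A call has 1 to 12 rows; each row shifts and turns the commanded pose from where the row before left it, along the tool's axes as they then stand; what a row does not reach is not made up. A row lasts 1/10 s, in which the tool goes at most 50 mm and 8.59 degrees, less where a joint would pass 70% of its speed; a pose out of reach is approached as far as the arm can. A call is refused whole if a number of a shift passes 5 or a number of a turn 0.15, either way. A call with a gripper value outside its range is refused whole. OPENING is the opening, from 0 (shut) to 1 (fully open), set as the call begins (- or left out, the last holds). The fingers move at their own pace and stop on an object; FORCE is the grip in N (left out, the last holds). Time passes only in rows, so rows that do not move let the fingers close. It gives the time, the measured TCP pose, the force, the opening and the grip force at its end, in the units of the state.
- ctrl.get_obs(): the state, without advancing time (a new reading comes with each control period).
- ctrl.capture(name): name is "scene" or "top" or "wrist"; returns a dict with "image" (384x512x3 uint8, red, green, blue), "fx", "fy", "cx", "cy" (pixels), "world_from_camera" (4x4, takes a point from camera to world coordinates). Camera axes: x right, y up, looking along -z (the intrinsics and any distortion apply to the point x, -y, -z); pixel columns grow to the right and rows downward; lengths in m; the calibration is good to about 2 mm. A picture is of the moment at which its call begins. There is no depth.
- ctrl.hand_in(): hands the job in; it is judged then, once.
The state is a dict: "time": time; "qpos": joint angles; "joint_velocities": joint speeds; "tau": joint torques, N m; "tcp_pos": TCP position; "orientation": TCP orientation; "wrist_force": force on the tool from outside, world axes, zero at the start; "moment": the same for the moment, N m; "width": opening from 0.0 (shut) to 1.0 (fully open); "finger_force": force on a finger pad.
Only numpy, scipy, OpenCV 4.12 (cv2) and the standard library are available. Lean on these libraries where they do the work, as an engineer would, in place of code of your own. Each camera call takes 0.05 s, during which the arm holds its last target. There are 200 camera calls.

## Working session

There is one attempt and no reset: what is moved stays moved. The work goes in short steps, Python scripts to look and compute and a shell command to move; the robot and the scene stay as the last step left them, time stands still between calls to the robot, and variables do not carry over. Pictures are saved under pics/ and viewed, at most 13 in all, crops included, and the job is handed in when it is done.

```bash
ls; mkdir -p pics; cat > h.py <<'E'
import numpy as np, cv2, pickle
from workcell import ctrl
def cap(n):
    c=ctrl.capture(n); pickle.dump(c,open(f'{n}.pkl','wb')); return c
def ld(n): return pickle.load(open(f'{n}.pkl','rb'))
def ray(c,u,v):
    T=np.array(c['world_from_camera']); d=T[:3,:3]@np.array([(u-c['cx'])/c['fx'],-(v-c['cy'])/c['fy'],-1]); return T[:3,3],d/np.linalg.norm(d)
def onz(c,u,v,z):
    o,d=ray(c,u,v); return o+d*(z-o[2])/d[2]
def proj(c,p):
    T=np.array(c['world_from_camera']); q=T[:3,:3].T@(np.array(p)-T[:3,3]); return c['cx']+c['fx']*q[0]/-q[2], c['cy']+c['fy']*q[1]/q[2]
def tri(c1,u1,c2,u2):
    a,d=ray(c1,*u1);b,e=ray(c2,*u2); s=np.linalg.lstsq(np.array([d,-e]).T,b-a,rcond=None)[0]
    p,q=a+d*s[0],b+e*s[1]; return (p+q)/2,np.linalg.norm(p-q)
E
python3 - <<'E'
from h import *
for n in ['scene','top']:
    c=cap(n); print(n,c.keys(),c['fx'],c['fy'],np.round(c['world_from_camera'],3).tolist(),c.get('distortion'))
    cv2.imwrite(f'pics/{n}0.png',cv2.resize(c['image'][:,:,::-1],(768,576),interpolation=cv2.INTER_CUBIC))
E
```

```text
pics
scene dict_keys(['image', 'fx', 'fy', 'cx', 'cy', 'world_from_camera']) 433.9081012649524 433.9081012649524 [[-0.775, -0.372, 0.512, 1.156], [0.632, -0.462, 0.622, 0.81], [0.005, 0.805, 0.593, 0.845], [0.0, 0.0, 0.0, 1.0]] None
top dict_keys(['image', 'fx', 'fy', 'cx', 'cy', 'world_from_camera']) 445.31654466368485 445.31654466368485 [[0.014, 0.997, -0.074, 0.453], [-1.0, 0.014, 0.005, 0.009], [0.006, 0.074, 0.997, 1.286], [0.0, 0.0, 0.0, 1.0]] None
```

View pics/top0.png

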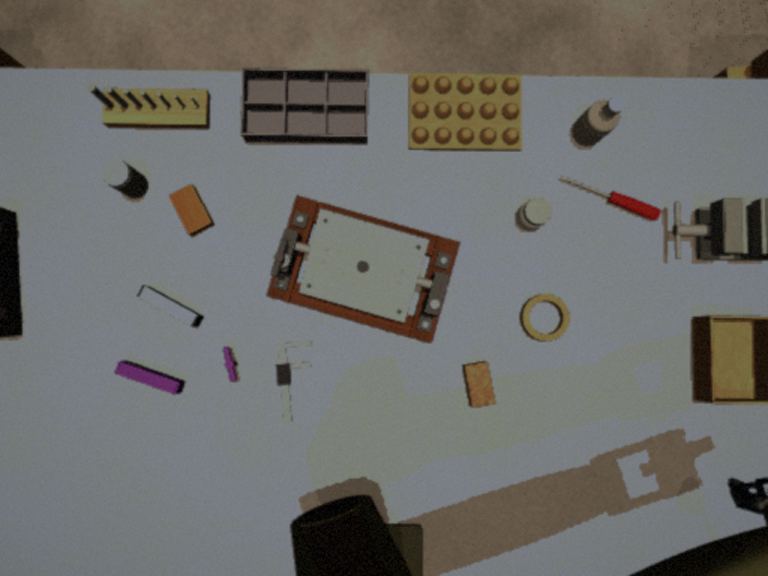

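View pics/scene0.png

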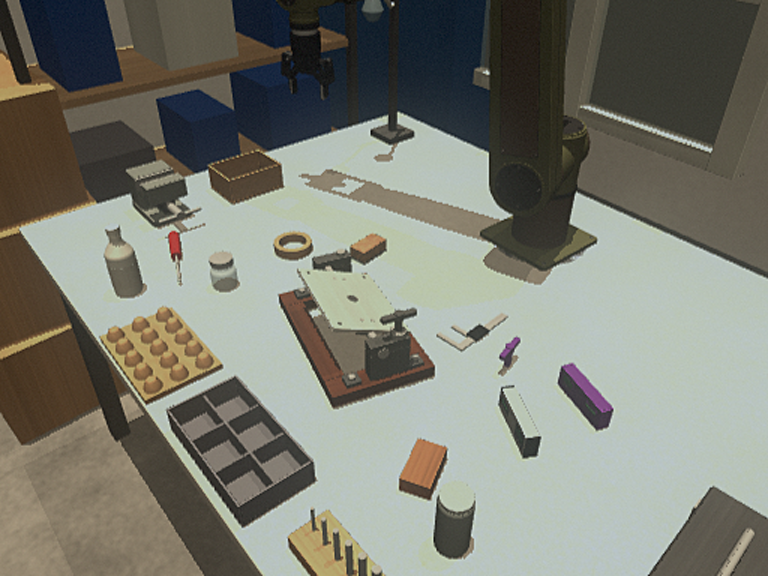

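The top view shows two bars. The aluminium one at (170,306) has dark sides and fits the level; the purple one at (150,377) is the look-alike. Two things have the key's shape: the steel/dark key in the left clamp block at (288,260), which fits, and the purple one lying on the bench at (230,364). Next I'll crop in to confirm.

```bash
python3 - <<'E'
from h import *
t=ld('top')['image'][:,:,::-1];s=ld('scene')['image'][:,:,::-1]
def crop(im,x,y,w,h,k): 
    o=cv2.resize(im[y:y+h,x:x+w],None,fx=k,fy=k,interpolation=cv2.INTER_CUBIC)
    return cv2.convertScaleAbs(o,alpha=1.3,beta=10)
# top: table+level (85..315,125..265)
a=crop(t,85,125,100,100,4) ; b=crop(t,175,125,133,106,3)[:, :399]
c=crop(s,180,165,120,110,3.3); d=crop(s,320,215,100,100,4)
H=300
f=lambda x:cv2.resize(x,(400,H))
cv2.imwrite('pics/crop1.png',np.vstack([np.hstack([f(crop(t,85,185,80,60,5)),f(crop(t,175,130,140,105,4))]),np.hstack([f(crop(s,180,170,120,90,5)),f(crop(s,320,220,100,75,5))])]))
E
```

```text
(no output)
```

View pics/crop1.png

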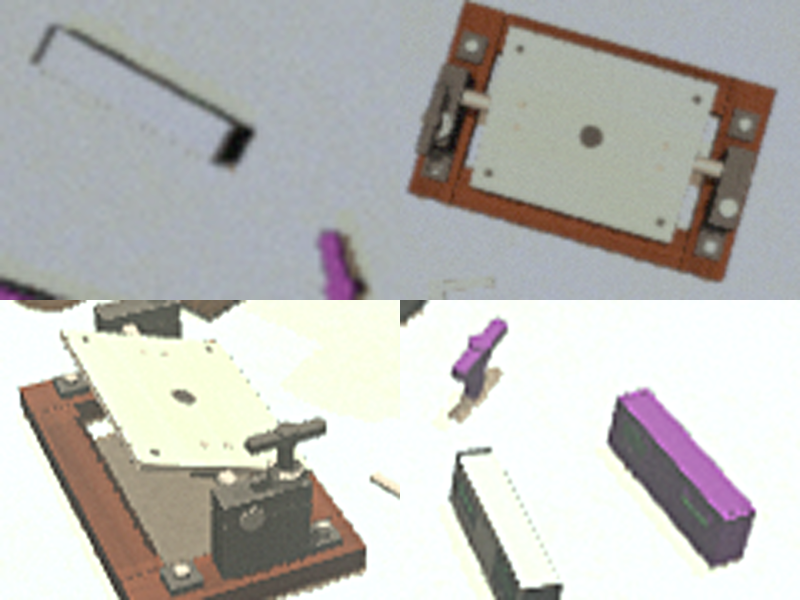

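```bash
python3 - <<'E'
from h import *
np.set_printoptions(precision=4,suppress=True)
t=ld('top');s=ld('scene')
A=lambda p,ox,oy,k,tx,ty:(tx+(p[0]-ox)/k,ty+(p[1]-oy)/k)
T1=lambda p:A(p,0,0,5,85,185);T2=lambda p:A(p,400,0,400/140,175,130)
S3=lambda p:A(p,0,300,10/3,180,170);S4=lambda p:A(p,400,300,4,320,220)
fr=np.array([onz(t,*T2(p),.03) for p in [(463,2),(775,90),(722,280),(410,190)]])
print('frame',fr,fr.mean(0),[np.linalg.norm(fr[i]-fr[i-3]) for i in range(4)])
c=fr.mean(0);
ya=(fr[0]+fr[3]-fr[1]-fr[2]);xa=(fr[0]+fr[1]-fr[2]-fr[3]);print('yaw',np.degrees(np.arctan2(-ya[0],ya[1])),np.degrees(np.arctan2(xa[1],xa[0])))
P={}
for n,a,b in [('UL',(510,27),(140,465)),('UR',(718,85),(62,332)),('DR',(672,242),(225,340)),('DL',(470,185),(275,468)),('C',(590,137),(183,396))]:
    P[n],e=tri(t,T2(a),s,S3(b));print(n,P[n],e)
u=(P['UL']+P['UR']-P['DL']-P['DR'])/2;print('slope',np.linalg.norm(u),np.degrees(np.arcsin(u[2]/np.linalg.norm(u))),np.degrees(np.arctan2(u[1],u[0])))
print('lvl scene z.045',np.array([onz(s,*S4(p),.045) for p in [(457,455),(493,450),(560,583),(525,590)]]))
print('lvl top z.045',np.array([onz(t,*T1(p),.045) for p in [(33,62),(60,27),(242,121),(212,157)]]), 'end bottom', [onz(t,*T1(p),0) for p in [(253,130),(233,168)]])
for a,b in [((33,62),(493,450)),((60,27),(457,455)) ]: print(tri(t,T1(a),s,S4(b)))
# key bar ends scene z .15
k=[onz(s,*S3(p),.156) for p in [(248,442),(325,428)]];print('key bar',k)
E
```

```text
frame [[ 0.7178  0.1443  0.03  ]
 [ 0.6336 -0.168   0.03  ]
 [ 0.4444 -0.1164  0.03  ]
 [ 0.5289  0.1925  0.03  ]] [0.5812 0.0131 0.03  ] [np.float64(0.32339314583756334), np.float64(0.19610357309212068), np.float64(0.3203043091209416), np.float64(0.19494759954676238)]
yaw -15.18539461755196 -14.78878482294484
UL [0.6745 0.0912 0.1224] 0.0025192971937588776
UR [ 0.6221 -0.1007  0.1219] 0.005387937347930059
DR [ 0.4757 -0.0606  0.0709] 0.011673951780757572
DL [0.5424 0.1209 0.0688] 0.02682748814243706
C [0.576  0.0158 0.098 ] 0.0021947816889478205
slope 0.1527914666724444 20.003324597007303 -14.083885291417017
lvl scene z.045 [[0.4891 0.3243 0.045 ]
 [0.4676 0.3359 0.045 ]
 [0.5209 0.4353 0.045 ]
 [0.5412 0.4257 0.045 ]]
lvl top z.045 [[0.5221 0.4321 0.045 ]
 [0.5419 0.4178 0.045 ]
 [0.4908 0.3148 0.045 ]
 [0.4706 0.3308 0.045 ]] end bottom [array([0.4871, 0.3194, 0.    ]), array([0.4651, 0.3302, 0.    ])]
(array([0.5271, 0.3932, 0.1281]), np.float64(0.027945052442116793))
(array([0.5453, 0.3813, 0.126 ]), np.float64(0.02663444782811079))
key bar [array([0.6169, 0.1548, 0.156 ]), array([0.5603, 0.1786, 0.156 ])]
```

Crop check: the aluminium level is upright, with its top face from about (33,62) to (242,121) in the crop. The steel T key stands in the left clamp block's screw, and the purple items are decoys. The frame measures 0.322 x 0.196 m against 0.325 x 0.200 m given, with yaw about -15°. Next I'll check the state and work out the first move.

```bash
cat >> h.py <<'E'
from scipy.spatial.transform import Rotation as Rn
def pose():
    o=ctrl.get_obs(); return np.array(o['tcp_pos']),Rn.from_euler('xyz',o['orientation'],degrees=True)
def plan(p,R=None):
    """print the shift in cm (present tool axes), the turn (rad, tool axes), shift in axes after the turn"""
    q,Q=pose(); d=(np.array(p)-q)*100; w=(Q.inv()*R).as_rotvec() if R is not None else np.zeros(3)
    print('shift',Q.inv().apply(d).round(2),'turn',w.round(3),'shift after turn',(R or Q).inv().apply(d).round(2))
def down(yaw): # closing axis(y) heading yaw deg, tool pointing down
    a=np.radians(yaw); y=np.array([np.cos(a),np.sin(a),0]); z=np.array([0,0,-1.]); return Rn.from_matrix(np.array([np.cross(y,z),y,z]).T)
E
python3 - <<'E'
from h import *
o=ctrl.get_obs();print(o); p,R=pose();print(R.as_matrix().round(3), ctrl.tcp_to_grasp)
for y in (67,-113): plan([.585,.157,.25],down(y))
E
```

```text
{'time': 0.1, 'qpos': array([-7.19399033e+01,  7.12977680e+00,  9.46259040e+01, -4.37302219e-04,
        7.83532247e+01, -4.73212181e+00]), 'joint_velocities': array([ 0.02695101, -0.07749954, -0.21360086, -0.02890005,  0.06519952,
        0.03118769]), 'tau': array([ 5.27515349e-04, -4.24928892e+01, -3.66654074e+01, -8.70450140e-05,
        3.93032591e-03, -2.28081609e-05]), 'tcp_pos': array([ 0.25160751, -0.59872494,  0.2301794 ]), 'orientation': array([-1.79891430e+02, -8.55772472e-03,  2.27922991e+01]), 'wrist_force': array([0.37409542, 0.33066699, 0.12141576]), 'moment': array([0.00126032, 0.02333793, 0.00714798]), 'finger_force': 0.0, 'width': 1.001575084084852}
[[ 0.922  0.387 -0.001]
 [ 0.387 -0.922  0.002]
 [ 0.    -0.002 -1.   ]] -0.0187
shift [ 60.01 -56.76  -1.87] turn [-1.000e-03 -2.000e-03 -2.342e+00] shift after turn [-1.16 82.59 -1.98]
shift [ 60.01 -56.76  -1.87] turn [-0.002  0.001  0.799] shift after turn [  1.16 -82.59  -1.98]
```

```bash
python3 -m crank '[{"xyz":[3.5,-3.3,-0.1],"rotation":[0,0,-0.1]},{"xyz":[3.2,-3.7,-0.1],"rotation":[0,0,0.1]},{"xyz":[3.5,-3.3,-0.1],"rotation":[0,0,0]},{"xyz":[3.5,-3.3,-0.1],"rotation":[0,0,0]},{"xyz":[3.5,-3.3,-0.1],"rotation":[0,0,0]},{"xyz":[3.5,-3.3,-0.1],"rotation":[0,0,0]},{"xyz":[3.5,-3.3,-0.1],"rotation":[0,0,0]},{"xyz":[3.5,-3.3,-0.1],"rotation":[0,0,0]},{"xyz":[3.5,-3.3,-0.1],"rotation":[0,0,0]},{"xyz":[3.5,-3.3,-0.1],"rotation":[0,0,0]},{"xyz":[3.5,-3.3,-0.1],"rotation":[0,0,0]},{"xyz":[3.5,-3.3,-0.1],"rotation":[0,0,0]}]'
python3 -m crank '[{"xyz":[3.5,-3.3,-0.1],"rotation":[0,0,0]},{"xyz":[3.5,-3.3,-0.1],"rotation":[0,0,0]},{"xyz":[3.5,-3.3,-0.1],"rotation":[0,0,0]},{"xyz":[3.5,-3.3,-0.1],"rotation":[0,0,0]},{"xyz":[0,0,0],"rotation":[0,0,-0.15]},{"xyz":[0,0,0],"rotation":[0,0,-0.15]},{"xyz":[0,0,0],"rotation":[0,0,-0.15]},{"xyz":[0,0,0],"rotation":[0,0,-0.15]},{"xyz":[0,0,0],"rotation":[0,0,-0.15]},{"xyz":[0,0,0],"rotation":[0,0,-0.15]},{"xyz":[0,0,0],"rotation":[0,0,-0.15]},{"xyz":[0,0,0],"rotation":[0,0,-0.15]}]'
python3 -m crank '[{"xyz":[0,0,0],"rotation":[0,0,-0.15]},{"xyz":[0,0,0],"rotation":[0,0,-0.15]},{"xyz":[0,0,0],"rotation":[0,0,-0.15]},{"xyz":[0,0,0],"rotation":[0,0,-0.15]},{"xyz":[0,0,0],"rotation":[0,0,-0.15]},{"xyz":[0,0,0],"rotation":[0,0,-0.15]},{"xyz":[0,0,0],"rotation":[0,0,-0.15]},{"xyz":[0,0,0],"rotation":[0,0,0]}]'
python3 - <<'E'
from h import *
plan([.585,.157,.25],down(67))
c=cap('wrist');t=cap('top')
cv2.imwrite('pics/w1.png',cv2.resize(c['image'][:,:,::-1],None,fx=1.5,fy=1.5))
print(proj(c,[.585,.157,.156]),proj(t,[.585,.157,.156]),proj(c,[.585,.157,.231]),proj(c,[.577,.0131,.1]))
E
```

```text
time: 1.3
tcp_pos: [0.4767, -0.0656, 0.2431]
orientation: [180.0, 0.0, 22.8]
wrist_force: [-0.3, -0.1, 0.3]
width: 1.002
finger_force: 0.0
time: 2.5
tcp_pos: [0.5541, 0.1082, 0.2466]
orientation: [-179.9, 0.0, 91.9]
wrist_force: [-0.3, 0.3, 0.2]
width: 1.004
finger_force: 0.0
time: 3.3
tcp_pos: [0.5541, 0.1082, 0.2467]
orientation: [-180.0, -0.0, 151.7]
wrist_force: [0.2, 0.6, -0.4]
width: 0.997
finger_force: 0.0
shift [-0.4   5.76 -0.33] turn [-0.001 -0.001 -0.093] shift after turn [-0.93  5.7  -0.33]
(np.float64(318.80608651170064), np.float64(205.49867040579943)) (np.float64(185.83139076280696), np.float64(171.645641743275)) (np.float64(345.6570173418556), np.float64(247.3507469031531)) (np.float64(185.51018845236064), np.float64(240.3604183103755))
```

View pics/w1.png

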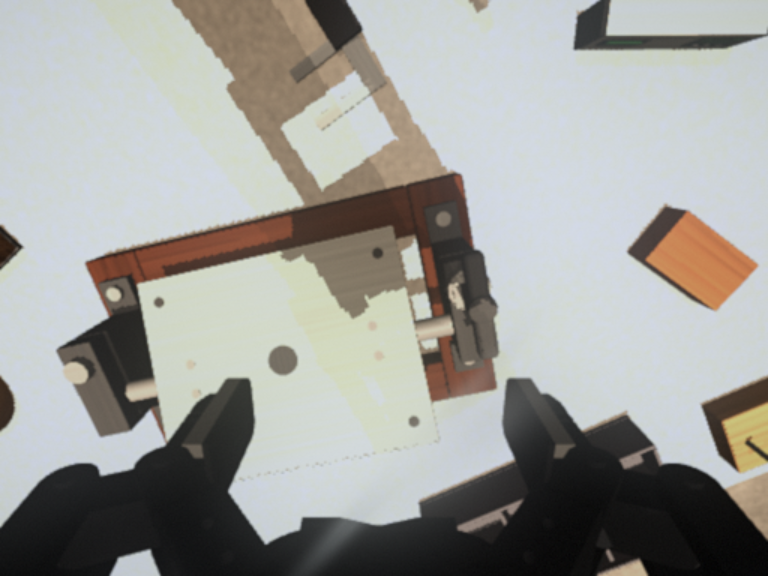

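Wrist view: the key's bar runs from (474,252) to (490,352), with its hub at (483,305). That agrees with the predicted socket position within 3 px. The plate's holes are at (377,252), (414,421) and (159,301), with the centre mark at (283,360).

```bash
python3 - <<'E'
from h import *
np.set_printoptions(precision=4,suppress=True)
c=ld('wrist');t=ld('top')
a,b=[onz(c,u/1.5,v/1.5,.156) for u,v in [(475,250),(490,357)]]
print('bar',a,b,(a+b)/2,np.linalg.norm(a-b),np.degrees(np.arctan2(*(b-a)[1::-1])),'hub',onz(c,483/1.5,305/1.5,.157))
T2=lambda p:(175+(p[0]-400)/(400/140),130+p[1]/(400/140))
P={}
for n,w,q in [('DL',(377,252),(488,172)),('UL',(414,421),(520,48)),('DR',(159,301),(660,222)),('C',(283,360),(591,137))]:
    P[n],e=tri(c,(w[0]/1.5,w[1]/1.5),t,T2(q)); print(n,P[n],e)
u=P['UL']-P['DL'];print(np.linalg.norm(u),np.degrees(np.arcsin(u[2]/np.linalg.norm(u))),np.degrees(np.arctan2(u[1],u[0])))
E
```

```text
bar [0.5533 0.1693 0.156 ] [0.6163 0.1506 0.156 ] [0.5848 0.1599 0.156 ] 0.06579191109324084 -16.576015953020555 hub [0.5841 0.1601 0.157 ]
DL [0.5449 0.1125 0.0718] 0.0007125512019887982
UL [0.657  0.0817 0.12  ] 0.0019097530728267049
DR [ 0.4992 -0.0526  0.0734] 0.00039165981407525966
C [0.5781 0.0147 0.0973] 0.0023813553427832535
0.12579566204894221 22.538610208272793 -15.351437092067094
```

```bash
python3 - <<'E'
from h import *
plan([.5846,.159,.131],down(73.4))
E
```

```text
shift [-0.25  5.91 11.59] turn [-0.    -0.001 -0.207] shift after turn [-1.46  5.73 11.59]
```

```bash
python3 -m crank '[{"xyz":[0,0,0],"rotation":[0,0,-0.107]},{"xyz":[0,0,0],"rotation":[0,0,-0.1]},{"xyz":[-0.7,2.9,0],"rotation":[0,0,0]},{"xyz":[-0.76,2.83,0],"rotation":[0,0,0]},{"xyz":[0,0,2.5],"rotation":[0,0,0]},{"xyz":[0,0,2.5],"rotation":[0,0,0]},{"xyz":[0,0,2],"rotation":[0,0,0]},{"xyz":[0,0,0],"rotation":[0,0,0]},{"xyz":[0,0,0],"rotation":[0,0,0]}]' 0.6
python3 - <<'E'
from h import *
plan([.5846,.159,.131],down(73.4))
c=cap('wrist');
cv2.imwrite('pics/w2.png',c['image'][:,:,::-1])
print(proj(c,[.5846,.159,.158]))
E
```

```text
time: 4.3
tcp_pos: [0.5846, 0.1591, 0.1774]
orientation: [-180.0, -0.0, 163.5]
wrist_force: [0.7, 0.8, 0.2]
width: 0.6
finger_force: 0.0
shift [-0.   -0.01  4.64] turn [-0.    -0.     0.002] shift after turn [-0.   -0.01  4.64]
(np.float64(251.07110331179035), np.float64(238.55945446900006))
```

View pics/w2.png

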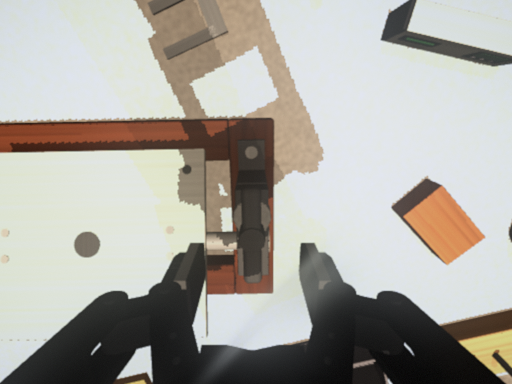

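The bar runs from (249,187) to (255,283), centred between the fingers and square to them. I'll go down and grip.

```bash
python3 -m crank '[{"xyz":[0,0,1.6],"rotation":[0,0,0]},{"xyz":[0,0,1.5],"rotation":[0,0,0]},{"xyz":[0,0,1.5],"rotation":[0,0,0]},{"xyz":[0,0,0],"rotation":[0,0,0]},{"xyz":[0,0,0],"rotation":[0,0,0]}]'
python3 -m crank '[{"xyz":[0,0,0],"rotation":[0,0,0]},{"xyz":[0,0,0],"rotation":[0,0,0]},{"xyz":[0,0,0],"rotation":[0,0,0]},{"xyz":[0,0,0],"rotation":[0,0,0]},{"xyz":[0,0,0],"rotation":[0,0,0]},{"xyz":[0,0,0],"rotation":[0,0,0]},{"xyz":[0,0,0],"rotation":[0,0,0]},{"xyz":[0,0,0],"rotation":[0,0,0]}]' 0 40
```

```text
time: 4.85
tcp_pos: [0.5841, 0.159, 0.1302]
orientation: [-180.0, -0.1, 163.6]
wrist_force: [-0.0, 0.6, 0.8]
width: 0.602
finger_force: 0.0
time: 5.65
tcp_pos: [0.5853, 0.1591, 0.1323]
orientation: [180.0, 0.1, 163.6]
wrist_force: [-0.6, -0.8, 5.7]
width: 0.182
finger_force: 39.0
```

```bash
python3 -m crank '[{"xyz":[0,0,0],"rotation":[0,0,0.1]},{"xyz":[0,0,0],"rotation":[0,0,0.1]},{"xyz":[0,0,0],"rotation":[0,0,0.1]},{"xyz":[0,0,0],"rotation":[0,0,0.1]},{"xyz":[0,0,0],"rotation":[0,0,0.1]},{"xyz":[0,0,0],"rotation":[0,0,0.1]},{"xyz":[0,0,0],"rotation":[0,0,0.1]},{"xyz":[0,0,0],"rotation":[0,0,0.1]},{"xyz":[0,0,0],"rotation":[0,0,0]},{"xyz":[0,0,0],"rotation":[0,0,0]}]'
python3 -c "
from h import *
print(ctrl.get_obs()['moment'],ctrl.get_obs()['qpos'])"
python3 -m crank '[{"xyz":[0,0,0],"rotation":[0,0,0.05]},{"xyz":[0,0,0],"rotation":[0,0,0.05]},{"xyz":[0,0,0],"rotation":[0,0,0.05]},{"xyz":[0,0,0],"rotation":[0,0,0]},{"xyz":[0,0,0],"rotation":[0,0,0]}]'
python3 -c "
from h import *
print(ctrl.get_obs()['moment'],ctrl.get_obs()['qpos'])"
```

```text
time: 6.65
tcp_pos: [0.5856, 0.1593, 0.1322]
orientation: [179.9, 0.0, 117.9]
wrist_force: [1.1, 0.8, 5.4]
width: 0.181
finger_force: 39.2
[ 0.12440932 -0.41404511  0.04267903] [ 1.01472408e+01  6.26969314e+00  1.05333833e+02  1.17947005e-02
  6.82448988e+01 -1.77123796e+01]
time: 7.15
tcp_pos: [0.5857, 0.1593, 0.1322]
orientation: [179.8, 0.0, 109.3]
wrist_force: [2.1, -0.7, 5.5]
width: 0.182
finger_force: 39.2
[ 0.09624933 -0.50581598  0.05476718] [ 1.01494867e+01  6.27039544e+00  1.05333811e+02  6.13225650e-03
  6.82315075e+01 -9.14433173e+00]
```

```bash
python3 -m crank '[{"xyz":[0,0,0],"rotation":[0,0,0.04]},{"xyz":[0,0,0],"rotation":[0,0,0.04]},{"xyz":[0,0,0],"rotation":[0,0,0]},{"xyz":[0,0,0],"rotation":[0,0,0]}]'
python3 -c "
from h import *
print(ctrl.get_obs()['moment'],ctrl.get_obs()['qpos'][5])"
python3 -m crank '[{"xyz":[0,0,0],"rotation":[0,0,0.03]},{"xyz":[0,0,0],"rotation":[0,0,0.03]},{"xyz":[0,0,0],"rotation":[0,0,0]},{"xyz":[0,0,0],"rotation":[0,0,0]}]'
python3 -c "
from h import *
print(ctrl.get_obs()['moment'],ctrl.get_obs()['qpos'][5])"
```

```text
time: 7.55
tcp_pos: [0.5858, 0.1593, 0.1323]
orientation: [179.8, 0.0, 104.7]
wrist_force: [2.7, 0.4, 5.5]
width: 0.179
finger_force: 39.1
[ 0.10109297 -0.54190985  0.03144243] -4.564259583868422
time: 7.95
tcp_pos: [0.5858, 0.1593, 0.1323]
orientation: [179.8, 0.0, 101.3]
wrist_force: [2.0, 0.6, 4.7]
width: 0.18
finger_force: 39.2
[ 0.10072752 -0.57138936  0.0034844 ] -1.12419080688178
```

```bash
python3 -m crank '[{"xyz":[0,0,0],"rotation":[0,0,0.03]},{"xyz":[0,0,0],"rotation":[0,0,0.03]},{"xyz":[0,0,0],"rotation":[0,0,0]},{"xyz":[0,0,0],"rotation":[0,0,0]},{"xyz":[0,0,0],"rotation":[0,0,0]}]'
python3 - <<'E'
from h import *
print(ctrl.get_obs()['moment'],ctrl.get_obs()['qpos'][5],ctrl.get_obs()['tau'])
s=cap('scene');w=cap('wrist')
a=cv2.resize(s['image'][170:260,180:300,::-1],(400,300),interpolation=cv2.INTER_CUBIC)
b=cv2.resize(w['image'][130:310,150:390,::-1],(400,300),interpolation=cv2.INTER_CUBIC)
cv2.imwrite('pics/k3.png',cv2.convertScaleAbs(np.hstack([a,b]),alpha=1.5,beta=20))
E
```

```text
time: 8.45
tcp_pos: [0.5858, 0.1592, 0.1323]
orientation: [179.8, 0.0, 97.9]
wrist_force: [3.4, -0.5, 5.4]
width: 0.183
finger_force: 39.2
[ 0.0729031  -0.62155158  0.11139565] 2.2972835821113926 [  0.13512019 -35.94601393 -29.63366389   0.09545024   0.93320964
   0.13037965]
```

View pics/k3.png

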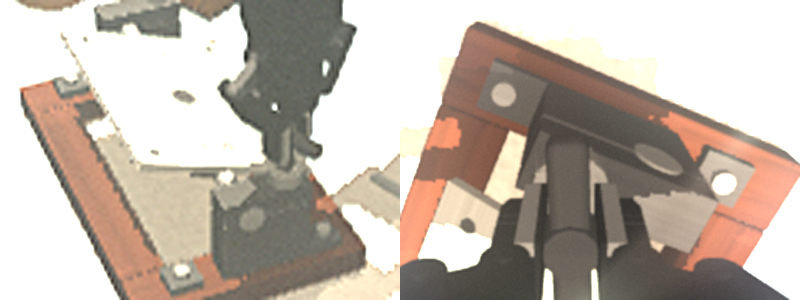

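The pads hold the bar square at about (570,200) in the right half of the picture, and the key is still standing in the screw. The moment is rising, so I'll press a little further to confirm the stop.

```bash
python3 -m crank '[{"xyz":[0,0,0],"rotation":[0,0,0.04]},{"xyz":[0,0,0],"rotation":[0,0,0.04]},{"xyz":[0,0,0],"rotation":[0,0,0]},{"xyz":[0,0,0],"rotation":[0,0,0]},{"xyz":[0,0,0],"rotation":[0,0,0]}]'
python3 - <<'E'
from h import *
for i in range(3):
  o=ctrl.get_obs();print(o['moment'],o['qpos'][5],o['tau'][5]); cap('wrist')
E
```

```text
time: 9.05
tcp_pos: [0.5859, 0.1593, 0.1323]
orientation: [179.8, -0.0, 93.3]
wrist_force: [3.7, 1.4, 4.7]
width: 0.178
finger_force: 39.2
[ 0.07363159 -0.64915988  0.21464343] 6.857100479613995 0.23357074242085218
[ 0.0422382  -0.69515673  0.25462958] 6.859425330571722 0.23348327726125717
[ 0.04746008 -0.68513533  0.22331324] 6.860894334179644 0.23343793116509914
```

The torque on joint 6 climbed from 0.05 to 0.23 N m, so the screw is at its stop. I'll release the key and lift off.

```bash
python3 -m crank '[{"xyz":[0,0,0],"rotation":[0,0,0]},{"xyz":[0,0,0],"rotation":[0,0,0]},{"xyz":[0,0,0],"rotation":[0,0,0]},{"xyz":[0,0,0],"rotation":[0,0,0]},{"xyz":[0,0,-0.5],"rotation":[0,0,0]},{"xyz":[0,0,-1.5],"rotation":[0,0,0]},{"xyz":[0,0,-2.5],"rotation":[0,0,0]},{"xyz":[0,0,-2.5],"rotation":[0,0,0]},{"xyz":[0,0,-2.5],"rotation":[0,0,0]},{"xyz":[0,0,0],"rotation":[0,0,0]},{"xyz":[0,0,0],"rotation":[0,0,0]}]' 0.6
python3 - <<'E'
from h import *
cap('wrist');cap('scene')
plan([.505,.377,.2],down(-27.3))
E
```

```text
time: 10.3
tcp_pos: [0.5852, 0.1592, 0.228]
orientation: [179.9, -0.0, 93.1]
wrist_force: [0.4, 0.3, -0.0]
width: 0.602
finger_force: 0.0
shift [22.2  -6.71  2.54] turn [-0.002  0.001  0.53 ] shift after turn [ 15.75 -17.03   2.53]
```

```bash
python3 -m crank '[{"xyz":[0,0,0],"rotation":[0,0,0.14]},{"xyz":[0,0,0],"rotation":[0,0,0.14]},{"xyz":[0,0,0],"rotation":[0,0,0.14]},{"xyz":[0,0,0],"rotation":[0,0,0.11]},{"xyz":[3.15,-3.4,0.2],"rotation":[0,0,0]},{"xyz":[3.15,-3.4,0.5],"rotation":[0,0,0]},{"xyz":[3.15,-3.4,0.6],"rotation":[0,0,0]},{"xyz":[3.15,-3.4,0.6],"rotation":[0,0,0]},{"xyz":[3.15,-3.4,0.6],"rotation":[0,0,0]},{"xyz":[0,0,0],"rotation":[0,0,0]},{"xyz":[0,0,0],"rotation":[0,0,0]}]' 0.75
python3 - <<'E'
from h import *
s=cap('scene');w=cap('wrist')
a=cv2.resize(s['image'][165:255,190:310,::-1],(384,288),interpolation=cv2.INTER_CUBIC)
b=cv2.resize(w['image'][:,:,::-1],(640,480))
o=np.zeros((600,640,3),np.uint8);o[:480]=b
o=np.zeros((480,800,3),np.uint8);o[:,:640]=b;o[:210,520:]=cv2.resize(a,(280,210))
cv2.imwrite('pics/w4.png',o)
E
```

```text
time: 11.5
tcp_pos: [0.5044, 0.3774, 0.1993]
orientation: [-179.9, 0.2, 62.9]
wrist_force: [0.2, -1.1, -0.6]
width: 0.752
finger_force: 0.0
```

View pics/w4.png

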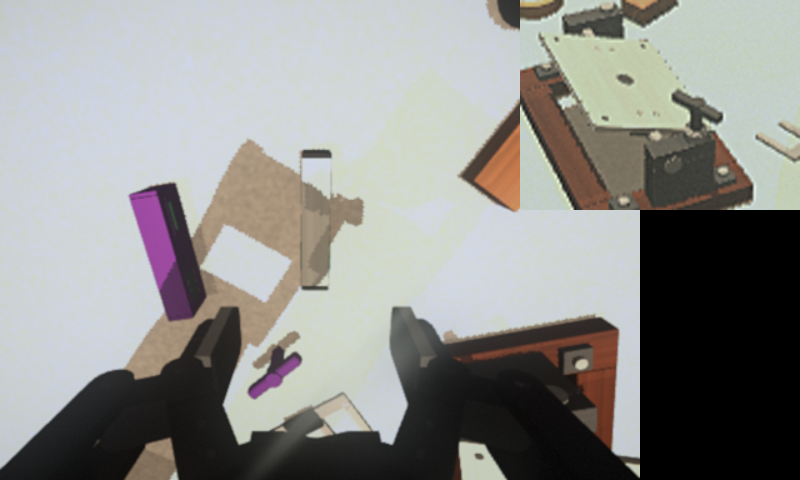

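The key stands upright with its bar turned, at (697,105) in the inset. The level is upright between the fingers, with its top face from (302,150) to (330,290). The purple decoy is at (165,250).

```bash
python3 - <<'E'
from h import *
np.set_printoptions(precision=4,suppress=True)
c=ld('wrist')
P=[onz(c,u/1.25,v/1.25,.045) for u,v in [(301,150),(331,150),(329,288),(302,288)]]
m=np.mean(P,0);a=(P[2]+P[3]-P[0]-P[1])/2;y=np.degrees(np.arctan2(a[1],a[0]))
print(m,np.linalg.norm(a),np.linalg.norm(P[0]-P[1]),y)
plan([m[0],m[1],.013],down((y+90+90)%180-90))
E
```

```text
[0.5071 0.379  0.045 ] 0.11990637756422569 0.023798360449663745 -117.37919750277894
shift [ 0.35  0.01 18.74] turn [-0.001  0.002  0.001] shift after turn [ 0.32 -0.01 18.74]
```

```bash
python3 -m crank '[{"xyz":[0.33,0,4],"rotation":[0,0,0]},{"xyz":[0,0,4],"rotation":[0,0,0]},{"xyz":[0,0,4],"rotation":[0,0,0]},{"xyz":[0,0,3.5],"rotation":[0,0,0]},{"xyz":[0,0,2],"rotation":[0,0,0]},{"xyz":[0,0,1.1],"rotation":[0,0,0]},{"xyz":[0,0,0],"rotation":[0,0,0]},{"xyz":[0,0,0],"rotation":[0,0,0]}]'
python3 -m crank '[{"xyz":[0,0,0],"rotation":[0,0,0]},{"xyz":[0,0,0],"rotation":[0,0,0]},{"xyz":[0,0,0],"rotation":[0,0,0]},{"xyz":[0,0,0],"rotation":[0,0,0]},{"xyz":[0,0,0],"rotation":[0,0,0]},{"xyz":[0,0,0],"rotation":[0,0,0]},{"xyz":[0,0,0],"rotation":[0,0,0]},{"xyz":[0,0,0],"rotation":[0,0,0]}]' 0 40
python3 -m crank '[{"xyz":[0,0,-0.5],"rotation":[0,0,0]},{"xyz":[0,0,-2],"rotation":[0,0,0]},{"xyz":[0,0,-4],"rotation":[0,0,0]},{"xyz":[0,0,-4],"rotation":[0,0,0]},{"xyz":[0,0,-4],"rotation":[0,0,0]},{"xyz":[0,0,-4],"rotation":[0,0,0]},{"xyz":[0,0,-4],"rotation":[0,0,0]},{"xyz":[0,0,0],"rotation":[0,0,0]},{"xyz":[0,0,0],"rotation":[0,0,0]}]'
python3 - <<'E'
from h import *
# above plate: table centre, yaw -15.1, slope 22
C=np.array([.578,.0145,.099]); th=np.radians(22)
Rp=Rn.from_euler('z',-15.1,degrees=True)*Rn.from_euler('y',-22,degrees=True)
n=Rp.apply([0,0,1]);y=Rp.apply([0,1,0]); print(n,Rp.apply([1,0,0]))
Rt=Rn.from_matrix(np.array([np.cross(y,-n),y,-n]).T); print(Rt.as_matrix().round(3))
plan(C+[0,0,.12],Rt); plan([.55,.0145,.26],down(74.9))
E
```

```text
time: 12.4
tcp_pos: [0.5085, 0.3798, 0.0166]
orientation: [179.9, -0.1, 62.7]
wrist_force: [0.4, -0.3, 1.2]
width: 0.747
finger_force: 0.0
time: 13.2
tcp_pos: [0.5081, 0.3805, 0.0168]
orientation: [179.9, -0.1, 62.7]
wrist_force: [-0.6, -0.7, 5.3]
width: 0.273
finger_force: 41.4
time: 14.1
tcp_pos: [0.5073, 0.38, 0.2408]
orientation: [180.0, -0.1, 62.7]
wrist_force: [-1.0, 0.3, -2.0]
width: 0.276
finger_force: 40.5
[-0.36167241  0.09758671  0.92718385] [ 0.89517064 -0.24153557  0.37460659]
[[-0.895  0.261  0.362]
 [ 0.242  0.965 -0.098]
 [-0.375  0.    -0.927]]
shift [-29.25  23.03   2.16] turn [-0.341 -0.276 -1.759] shift after turn [-14.34 -33.45   8.15]
shift [-30.53  20.54  -1.94] turn [ 1.000e-03 -0.000e+00 -1.783e+00] shift after turn [-13.65 -34.18  -1.92]
```

The level is gripped and lifted. It opens to 23.5 mm, weighs about 0.2 kg, and its base is 16.8 mm beyond the TCP. Next I'll carry it over the plate.

```bash
python3 -m crank '[{"xyz":[-3.8,2.57,-0.4],"rotation":[0,0,0]},{"xyz":[-3.8,2.57,-0.4],"rotation":[0,0,0]},{"xyz":[-3.8,2.57,-0.4],"rotation":[0,0,0]},{"xyz":[-3.8,2.57,-0.4],"rotation":[0,0,0]},{"xyz":[-3.8,2.57,-0.4],"rotation":[0,0,0]},{"xyz":[-3.8,2.57,-0.4],"rotation":[0,0,0]},{"xyz":[-3.8,2.57,-0.3],"rotation":[0,0,0]},{"xyz":[-3.9,2.55,-0.2],"rotation":[0,0,0]},{"xyz":[0,0,0],"rotation":[0,0,-0.14]},{"xyz":[0,0,0],"rotation":[0,0,-0.14]},{"xyz":[0,0,0],"rotation":[0,0,-0.14]},{"xyz":[0,0,0],"rotation":[0,0,-0.14]}]'
python3 -m crank '[{"xyz":[0,0,0],"rotation":[0,0,-0.14]},{"xyz":[0,0,0],"rotation":[0,0,-0.14]},{"xyz":[0,0,0],"rotation":[0,0,-0.14]},{"xyz":[0,0,0],"rotation":[0,0,-0.14]},{"xyz":[0,0,0],"rotation":[0,0,-0.14]},{"xyz":[0,0,0],"rotation":[0,0,-0.14]},{"xyz":[0,0,0],"rotation":[0,0,-0.14]},{"xyz":[0,0,0],"rotation":[0,0,-0.14]},{"xyz":[0,0,0],"rotation":[0,0,-0.1]},{"xyz":[0,0,0],"rotation":[0,0,0]},{"xyz":[0,0,0],"rotation":[0,0,0]}]'
python3 - <<'E'
from h import *
o=ctrl.get_obs();print(o['wrist_force'],o['moment'],o['qpos'].round(1))
w=cap('wrist');t=cap('top')
cv2.imwrite('pics/w5.png',cv2.resize(w['image'][:,:,::-1],None,fx=1.5,fy=1.5))
plan([.55,.0145,.26],down(74.9))
E
```

```text
time: 15.3
tcp_pos: [0.5485, 0.0145, 0.2654]
orientation: [-179.6, -0.1, 95.1]
wrist_force: [0.9, 0.2, -2.0]
width: 0.274
finger_force: 40.5
time: 16.4
tcp_pos: [0.5491, 0.0148, 0.2668]
orientation: [-180.0, -0.2, 164.6]
wrist_force: [-0.3, 0.1, -2.1]
width: 0.273
finger_force: 40.5
[-0.25040332  0.08488268 -2.06103309] [ 0.00250376 -0.03667003  0.02465444] [ -4.1  -6.7 105.    0.   82.  -78.7]
shift [-0.05 -0.01  0.8 ] turn [-0.    -0.002 -0.005] shift after turn [-0.05 -0.01  0.8 ]
```

View pics/w5.png

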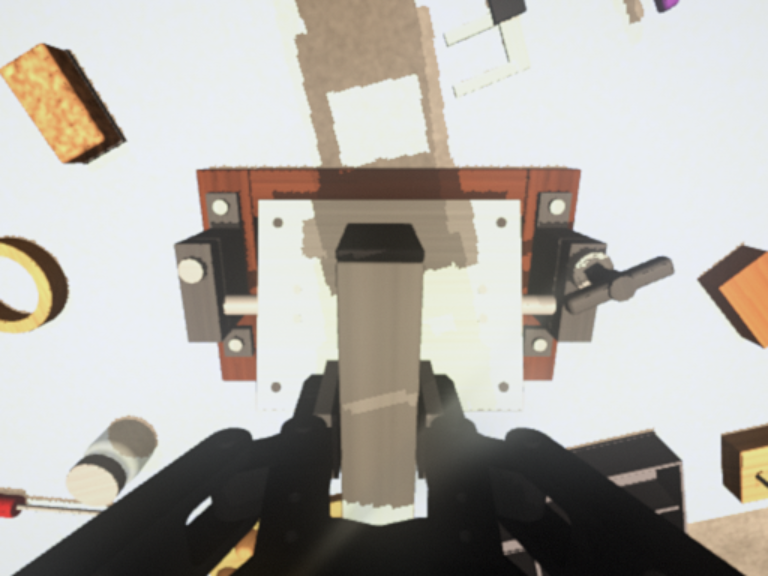

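Wrist view: the level is held square over the plate. The plate corners are at (258,200), (522,200), (257,410) and (523,410), the dots at (277,223), (502,223), (276,386) and (503,386), and the turned key is standing at (620,285). I'll solve for the plate pose from these points and the known dimensions.

```bash
cat > fit.py <<'E'
from h import *
from scipy.optimize import least_squares
t=ld('top');w=ld('wrist')
T2=lambda p:(175+(p[0]-400)/(400/140),130+p[1]/(400/140)); W=lambda p:(p[0]/1.5,p[1]/1.5)
S=dict(UL=(1,1),UR=(1,-1),DR=(-1,-1),DL=(-1,1))
wc=dict(DR=(258,200),DL=(522,200),UR=(257,410),UL=(523,410)); wd=dict(DR=(277,223),DL=(502,223),UR=(276,386),UL=(503,386))
tc=dict(UL=(510,27),UR=(718,85),DR=(672,242),DL=(470,185)); td=dict(UL=(520,48),UR=(697,99),DR=(660,222),DL=(488,172))
def Rp(yaw,th): return Rn.from_euler('z',yaw,degrees=True)*Rn.from_euler('y',-th,degrees=True)
def res(x,top=True):
    r=[]
    R=Rp(x[2],x[3]);o=np.array([x[0],x[1],.088])
    for cam,f,cc,dd in [(w,W,wc,wd),(t,T2,tc,td)][:2 if top else 1]:
        for k,(a,b) in S.items():
            r+=list(np.subtract(proj(cam,o+R.apply([.08*a,.1*b,.012])),f(cc[k])))
            r+=list(np.subtract(proj(cam,o+R.apply([x[4]*a,x[5]*b,.012])),f(dd[k])))
    return r
if __name__=='__main__':
  for top in (True,False):
    s=least_squares(res,[.58,.013,-15,22,.065,.085],args=(top,),x_scale=[.01,.01,5,5,.01,.01]); print(s.x.round(4),s.cost, np.sqrt(np.diag(np.linalg.inv(s.jac.T@s.jac))).round(4)); print(np.round(s.fun,1))
E
python3 fit.py
```

```text
[ 5.82400e-01  1.48000e-02 -1.53333e+01  1.94158e+01  6.15000e-02
  8.52000e-02] 5.34094789569086 [4.0000e-04 4.0000e-04 1.8990e-01 1.0086e+00 5.0000e-04 5.0000e-04]
[-0.2  0.6 -0.1  0.1 -0.6  0.6 -0.1  0.1 -0.4 -0.7 -0.2  0.1 -0.8 -0.9
 -0.3 -0.  -0.8 -1.1 -0.7 -0.2 -0.5 -0.4 -0.6 -0.3 -1.3  0.3 -0.5 -0.5
 -1.1 -0.1 -0.6 -0.4]
[ 5.82600e-01  1.51000e-02 -1.53794e+01  1.90866e+01  6.15000e-02
  8.53000e-02] 1.1196739015155128 [4.000e-04 4.000e-04 2.072e-01 1.091e+00 6.000e-04 6.000e-04]
[-0.1  0.7  0.1  0.2 -0.2  0.6  0.3  0.1 -0.1 -0.8  0.1  0.1 -0.2 -0.8
  0.2  0.1]
```

```bash
cat > go.py <<'E'
from fit import *
import sys
th,yaw,h=map(float,sys.argv[1:4])
R=Rp(yaw,th);n=R.apply([0,0,1]);y=R.apply([0,1,0])
Rt=Rn.from_matrix(np.array([np.cross(y,-n),y,-n]).T)
C=np.array([.5825,.015,.088])+.012*n
plan(C+(.0168+h)*n,Rt); q,Q=pose(); print('tcp in plate frame from C (mm)',(R.inv().apply(q-C)*1000).round(1))
E
python3 go.py 20 -15.2 .04
```

```text
shift [-0.84  0.89 11.53] turn [-0.001 -0.351 -0.003] shift after turn [ 3.17  0.89 11.12]
tcp in plate frame from C (mm) [ 31.7  -8.9 168. ]
```

```bash
python3 -m crank '[{"xyz":[0,0,0],"rotation":[0,-0.12,0]},{"xyz":[0,0,0],"rotation":[0,-0.12,0]},{"xyz":[0,0,0],"rotation":[0,-0.11,0]},{"xyz":[1,0.3,2.5],"rotation":[0,0,0]},{"xyz":[1,0.3,3],"rotation":[0,0,0]},{"xyz":[1.2,0.3,3],"rotation":[0,0,0]},{"xyz":[0,0,2.5],"rotation":[0,0,0]},{"xyz":[0,0,0],"rotation":[0,0,0]},{"xyz":[0,0,0],"rotation":[0,0,0]}]'
python3 go.py 20 -15.2 .005
python3 - <<'E'
from h import *
o=ctrl.get_obs();print(o['wrist_force'],o['moment'],o['qpos'].round(1))
s=cap('scene')
cv2.imwrite('pics/s6.png',cv2.convertScaleAbs(cv2.resize(s['image'][150:270,160:320,::-1],(800,600),interpolation=cv2.INTER_CUBIC),alpha=1.2))
E
```

```text
time: 17.4
tcp_pos: [0.5596, 0.0214, 0.155]
orientation: [-180.0, 20.0, 164.7]
wrist_force: [0.5, 0.2, -0.8]
width: 0.274
finger_force: 40.4
shift [ 0.06 -0.01  3.72] turn [-0.001 -0.    -0.002] shift after turn [ 0.06 -0.01  3.72]
tcp in plate frame from C (mm) [ 0.6  0.1 59. ]
[ 0.4615762   0.16926612 -0.7556941 ] [ 0.0689074   0.27216163 -0.06224692] [ -0.9 -11.8 122.1  -6.3  50.5 -72.4]
```

View pics/s6.png

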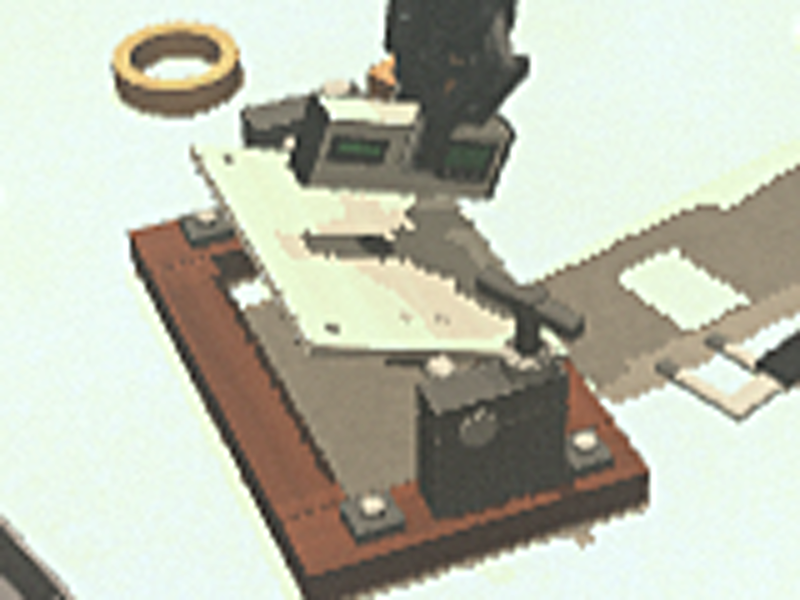

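The level hovers about 42 mm above the plate with the key still standing. I'll come down close, then feel for contact with a lighter grip so that the level can settle flush.

```bash
python3 -m crank '[{"xyz":[0,0,1.5],"rotation":[0,0,0]},{"xyz":[0,0,1.2],"rotation":[0,0,0]},{"xyz":[0,0,0.8],"rotation":[0,0,0]},{"xyz":[0,0,0],"rotation":[0,0,0]},{"xyz":[0,0,0],"rotation":[0,0,0]},{"xyz":[0,0,0],"rotation":[0,0,0]}]' - 25
python3 go.py 20 -15.2 0 ; python3 -c "
from h import *
o=ctrl.get_obs();print(o['wrist_force'],o['moment'])"
python3 -m crank '[{"xyz":[0,0,0.15],"rotation":[0,0,0]},{"xyz":[0,0,0.15],"rotation":[0,0,0]},{"xyz":[0,0,0],"rotation":[0,0,0]},{"xyz":[0,0,0],"rotation":[0,0,0]}]'
python3 go.py 20 -15.2 0; python3 -c "
from h import *
o=ctrl.get_obs();print(o['wrist_force'],o['moment'])"
```

```text
time: 18.05
tcp_pos: [0.5717, 0.0182, 0.1225]
orientation: [180.0, 20.1, 164.7]
wrist_force: [0.9, -0.4, -2.9]
width: 0.277
finger_force: 40.5
shift [ 0.12 -0.03  0.75] turn [-0.     0.002 -0.001] shift after turn [ 0.12 -0.03  0.75]
tcp in plate frame from C (mm) [ 1.2  0.3 24.3]
[ 0.87277723 -0.41695581 -2.93787883] [ 0.10863784  0.22435294 -0.0169991 ]
time: 18.45
tcp_pos: [0.5724, 0.0179, 0.1194]
orientation: [180.0, 20.1, 164.7]
wrist_force: [0.5, 0.4, -1.7]
width: 0.269
finger_force: 40.5
shift [ 0.08 -0.02  0.43] turn [-0.     0.001 -0.001] shift after turn [ 0.08 -0.02  0.43]
tcp in plate frame from C (mm) [ 0.8  0.2 21.1]
[ 0.45937374  0.39584306 -1.67335526] [ 0.11310915  0.24052031 -0.06508234]
```

```bash
for i in 1; do python3 -m crank '[{"xyz":[0,0,0.15],"rotation":[0,0,0]},{"xyz":[0,0,0.15],"rotation":[0,0,0]},{"xyz":[0,0,0],"rotation":[0,0,0]},{"xyz":[0,0,0],"rotation":[0,0,0]}]' 0 25
python3 go.py 20 -15.2 0; python3 -c "
from h import *
o=ctrl.get_obs();print(o['wrist_force'],o['moment'])"; done
python3 -m crank '[{"xyz":[0,0,0.1],"rotation":[0,0,0]},{"xyz":[0,0,0],"rotation":[0,0,0]},{"xyz":[0,0,0],"rotation":[0,0,0]}]'
python3 -c "
from h import *
o=ctrl.get_obs();print(o['wrist_force'],o['moment'])"
```

```text
time: 18.85
tcp_pos: [0.5733, 0.0177, 0.1163]
orientation: [-180.0, 20.0, 164.7]
wrist_force: [-0.6, -0.3, -1.4]
width: 0.278
finger_force: 40.5
shift [ 0.07 -0.02  0.11] turn [-0.001  0.001 -0.001] shift after turn [ 0.07 -0.02  0.11]
tcp in plate frame from C (mm) [ 0.7  0.2 17.9]
[-0.6307799  -0.2714607  -1.35084424] [0.09017913 0.34050984 0.01324286]
time: 19.15
tcp_pos: [0.5738, 0.0176, 0.1159]
orientation: [180.0, 20.1, 164.7]
wrist_force: [-3.6, 0.4, 1.2]
width: 0.274
finger_force: 41.0
[-3.57483508  0.36503287  1.17958607] [ 0.09858981  0.36617332 -0.0415258 ]
```

```bash
python3 -m crank '[{"xyz":[0,0,0.1],"rotation":[0,0,0]},{"xyz":[0,0,0],"rotation":[0,0,0]},{"xyz":[0,0,0],"rotation":[0,0,0]}]'
python3 -c "
from h import *
o=ctrl.get_obs();print(o['wrist_force'],o['moment'])"
python3 -m crank '[{"xyz":[0,0,0.1],"rotation":[0,0,0]},{"xyz":[0,0,0],"rotation":[0,0,0]},{"xyz":[0,0,0],"rotation":[0,0,0]}]'
python3 go.py 20 -15.2 0
python3 - <<'E'
from h import *
o=ctrl.get_obs();print(o['wrist_force'],o['moment'])
w=cap('wrist');s=cap('scene');
a=cv2.resize(s['image'][160:250,165:285,::-1],(800,600),interpolation=cv2.INTER_CUBIC)
cv2.imwrite('pics/s7.png',cv2.convertScaleAbs(a,alpha=1.2))
E
```

```text
time: 19.45
tcp_pos: [0.5738, 0.0176, 0.1156]
orientation: [-180.0, 20.0, 164.7]
wrist_force: [-11.6, 0.4, 7.5]
width: 0.274
finger_force: 42.1
[-11.59178096   0.38772063   7.47673152] [ 0.08562656  0.88313192 -0.04729435]
time: 19.75
tcp_pos: [0.5738, 0.0176, 0.1155]
orientation: [-180.0, 20.0, 164.7]
wrist_force: [-17.5, 2.7, 14.4]
width: 0.274
finger_force: 43.4
shift [ 0.09 -0.02  0.02] turn [-0.001 -0.001 -0.002] shift after turn [ 0.09 -0.02  0.02]
tcp in plate frame from C (mm) [ 0.9  0.2 17. ]
[-17.52714941   2.72473877  14.36071694] [ 0.05171827  1.47494962 -0.25267139]
```

View pics/s7.png

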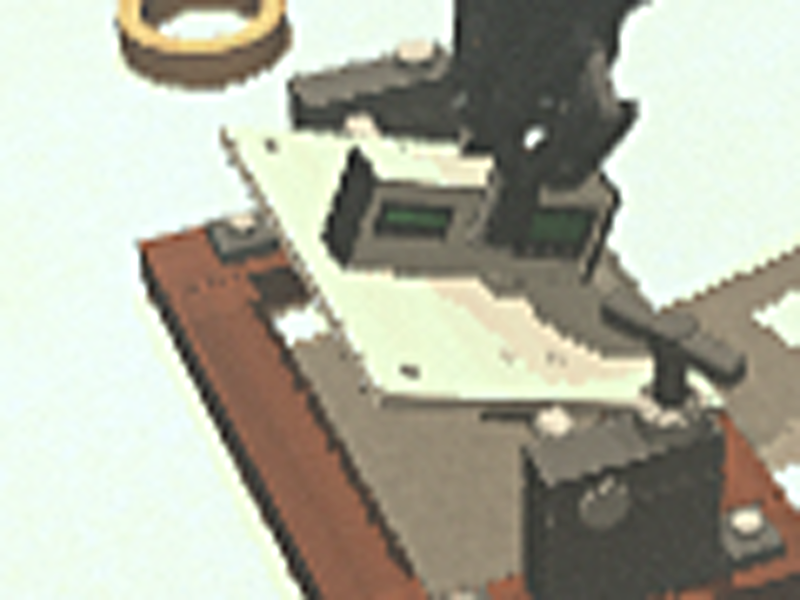

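Contact made: the level lies on the middle of the plate and the key stands at (670,350). The force is about 21 N along the normal, with about 11 N of sideways preload. I'll relieve the sideways part and use the change to locate the centre of pressure.

```bash
cat > f.py <<'E'
from fit import *
o=ctrl.get_obs();F=np.array(o['wrist_force'])+[0,0,2];M=np.array(o['moment'])-[.1,.26,-.02]
R=Rp(-15.2,20);print('F u,y,n',R.inv().apply(F).round(1),'M',R.inv().apply(M).round(2),o['orientation'].round(2))
E
python3 f.py
python3 -m crank '[{"xyz":[0.1,0,-0.05],"rotation":[0,0,0]},{"xyz":[0,0,0],"rotation":[0,0,0]},{"xyz":[0,0,0],"rotation":[0,0,0]},{"xyz":[0,0,0],"rotation":[0,0,0]}]' >/dev/null; python3 f.py
python3 -m crank '[{"xyz":[0.1,0,0],"rotation":[0,0,0]},{"xyz":[0,0,0],"rotation":[0,0,0]},{"xyz":[0,0,0],"rotation":[0,0,0]},{"xyz":[0,0,0],"rotation":[0,0,0]}]' ; python3 f.py
```

```text
F u,y,n [-10.8  -1.5  21.6] M [-0.46  1.17 -0.23] [-179.99   19.97  164.68]
F u,y,n [-4.4 -2.6 12.7] M [-0.36  0.38 -0.08] [180.    20.13 164.69]
time: 20.65
tcp_pos: [0.5738, 0.0176, 0.1156]
orientation: [180.0, 20.3, 164.7]
wrist_force: [-3.2, -1.4, 5.6]
width: 0.276
finger_force: 41.6
F u,y,n [ 0.  -2.2  8.1] M [-0.36 -0.04 -0.11] [179.98  20.27 164.7 ]
```

```bash
python3 -m crank '[{"xyz":[0,0,0],"rotation":[0,0,0]},{"xyz":[0,0,0],"rotation":[0,0,0]},{"xyz":[0,0,0],"rotation":[0,0,0]},{"xyz":[0,0,0],"rotation":[0,0,0]},{"xyz":[0,0,0],"rotation":[0,0,0]},{"xyz":[0,0,0],"rotation":[0,0,0]},{"xyz":[0,0,0],"rotation":[0,0,0]},{"xyz":[0,0,0],"rotation":[0,0,0]}]'; python3 f.py
python3 - <<'E'
from h import *
w=cap('wrist');s=cap('scene')
b=cv2.resize(w['image'][:,:,::-1],(480,360)); a=cv2.resize(s['image'][180:240,200:280,::-1],(320,240),interpolation=cv2.INTER_CUBIC)
o=np.zeros((360,800,3),np.uint8);o[:,:480]=b;o[:240,480:]=a
cv2.imwrite('pics/w8.png',o)
E
```

```text
time: 21.45
tcp_pos: [0.5738, 0.0176, 0.1156]
orientation: [180.0, 20.3, 164.7]
wrist_force: [-4.0, -1.1, 6.5]
width: 0.275
finger_force: 41.6
F u,y,n [-0.4 -2.1  9.2] M [-0.39 -0.03 -0.03] [179.98  20.26 164.7 ]
```

View pics/w8.png

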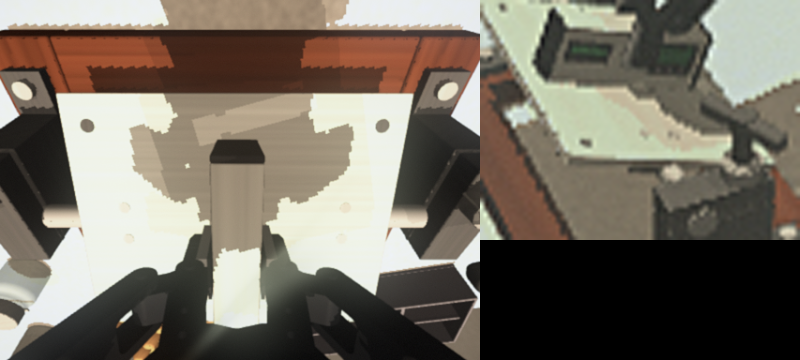

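The level sits square and central on the plate, with its length (238,140)–(238,325) parallel to the plate's sides. It is at rest, pressed with about 9 N, with the centre of pressure under its middle, so it is flush. The key stands upright at (740,130).

```bash
python3 -c "
from workcell import ctrl
print(ctrl.hand_in())"
```

```text
the job is handed in; nothing more can be done
None
```

The job is handed in, but no verdict came back: by my measurements the screw is at its stop with the key standing in it, and the level is gripped flush, central and straight up the slope, pressed with about 9 N.

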